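Close an annealing can with a second can, rim on rim

ROBOT

A 6-joint arm with a two-finger parallel gripper is mounted at the origin on a cart in front of the work surface, level with it; the furniture and walls round the work are solid. World frame = base frame: x ahead of the robot, y to its left, z up, the work surface at z = 0. Lengths are in m, angles in rad, forces in N, time in s.
With the tool pointing down it reaches from about 0.25 to 0.725 m from the base axis. Payload 4 kg.
Tool frame: the origin (TCP) lies at the very end of the fingers, on their centre line; the grasp point (between the pads) lies 19 mm behind it; z points along the fingers, y is the line along which they close (so a half turn about z gives the same grasp; the last joint's range is limited). The gripper opens to 85 mm and grips with 20 to 120 N. Pads are 22 mm wide; open, the fingers measure 114 mm over their backs; the gripper's body (76 mm by 85 mm) begins 54 mm behind the grasp point. The pads swing forward as they close: fully open they stand 13 mm farther back than shut.
Start: joints at [-1.256, 0.241, 0.005, 1.335, 0, 1.571], TCP at [0.155, -0.475, 0.231] pointing down, gripper open.
Joint ranges: [-2.72, 2.72], [-1.05, 1.87], [-1.09, 1.28], [-1.99, 2.15], [-1.42, 1.44], [-3.14, 3.14]. Speed limits (rad/s): [2.79, 2.79, 3.14, 3.14, 3.14, 3.14].

INTERFACE

Orientations are given as a unit quaternion [x, y, z, w].
In Python, from workcell import bot, vision, workorder gives the robot as it stands.
- The arm moves only by the shell command python3 -m creep 'ROWS' [OPENING]. ROWS is JSON, a list of rows, each a list of 2 entries, a list of its own where there are three numbers: the shift along the tool's x, y, z in mm, then the turn, a rotation vector about the tool's x, y, z in rad. In form: [[[dx, dy, dz], [wx, wy, wz]], ...]. A call has 1 to 12 rows; each row shifts and turns the commanded pose from where the row before left it, along the tool's axes as they then stand; what a row does not reach is not made up. A row lasts 1/8 s, in which the tool goes at most 62.5 mm and 10.7 degrees, less where a joint would pass 70% of its speed; a pose out of reach is approached as far as the arm can. A call is refused whole if a number of a shift passes 62.5 or a number of a turn 0.188, either way. A call with a gripper value outside its range is refused whole. OPENING is the finger opening in mm, from 0 to 85.4, set as the call begins (- or left out, the last holds). The fingers move at their own pace and stop on an object; the grip force is fixed at half the most. Time passes only in rows, so rows that do not move let the fingers close. It gives the time, the measured TCP pose, the force, the opening and the grip force at its end, in the units of the state.
- bot.get_obs(): the state, without advancing time (a new reading comes with each control period).
- vision.camera(name): name is "scene" or "top" or "wrist"; returns a dict with "image" (480x640x3 uint8, blue, green, red), "z_map" (480x640 float32, m along the optical axis (not along the pixel's ray), 0 where there is no reading), "K" (3x3 intrinsics, pixels), "k1" (the pictures are not rectified: a ray, as slopes to the right and down, at radius r is drawn at 1 + k1 r^2 times it, then the intrinsics apply), "rvec" (rotation vector, rad) and "tvec" (3), from world to camera coordinates, as OpenCV has them; the wrist camera has in their place "tool_from_camera" (4x4, takes a point from camera to tool coordinates, whose origin is the TCP and whose axes are the flange's). Camera axes: x right, y down, z forward; pixel columns grow to the right and rows downward; lengths in m; the calibration is good to about 2 mm. A picture is of the moment at which its call begins: read the wrist's pose just before it.
- workorder.job_done(): hands the job in; it is judged then, once.
Trained networks look in a picture, given as the dict that the camera call returned (one of the last four; its "shot" number tells which), for a name from the list of things; names that differ only in an ending like _2 or _b are one class to them, and where a whole thing is asked for, a point or a joint stands for the part that bears it (a point fixed in the world has none). Each returns a list of dicts, best first, with "score" (0 to 1); they miss things now and then, are a little off and sometimes report something else, mostly with a low value. They report only what shows in the picture. A call takes as long as a camera call. They do not tell look-alikes from the thing itself.
- vision.spot_in(picture, query): "position" ([column, row] in pixels, amid what is visible of it).
- vision.place_of(picture, query): "position" ([column, row] in pixels: a listed point, or the origin of a listed thing).
The state is a dict: "clock": time; "joint_pos": joint angles; "joint_vel": joint speeds; "tau": joint torques, N m; "eef_pos": TCP position; "tool_rot": TCP orientation; "ft_force": force on the tool from outside, world axes, zero at the start; "ft_torque": the same for the moment, N m; "grip_width": finger opening in m; "grasp_force": force on a finger pad.
Only numpy, scipy, OpenCV 4.12 (cv2) and the standard library are available. Lean on these libraries where they do the work, as an engineer would, in place of code of your own. Each camera call takes 0.05 s, during which the arm holds its last target. There are 200 camera calls.

TASK

The large steel can on the white tile is loaded with brass rings for annealing. Lift the knobbed lid off it and set the lid aside flat on the counter, knob up and clear of the tile. Then gently set the other large can mouth-down on the loaded one, rim on rim and centred, so that it stands there level by itself; the loaded can stays upright on the tile, and the small can stays where it is.

Things in the scene. Friction and masses are not known exactly. Their poses are not given: they have to be found in the camera images.
- tile: round white ceramic firing tile, 110 mm across and 12 mm thick, fixed to the counter. Origin: centre of its underside, at counter height; z up. The counter straight in front of the tile (towards -x) is free for the lid.
- charged_can: the loaded can: dark steel, mouth-up on the tile, brass rings inside. 50 mm high, straight body 58 mm across, flat rim flange 66 mm across and 6 mm thick at the mouth; mouth 48 mm across, so the flat rim is 9 mm broad. Loose, 0.4 to 0.8 kg. Origin: centre of its underside; z up, towards the mouth.
- charged_rim (a point): centre of the loaded can's mouth, in the plane of its rim's upper face, 50 mm above the can's underside.
- lid: loose steel lid on the loaded can: disc 66 mm across, 4 mm thick; below it a locating lip 44 mm across, 3 mm deep, hangs in the mouth with 2 mm play all round. Wooden knob on top. Height over all 31 mm, 0.1 kg. Origin: centre of the lip's underside: 3 mm below the rim when on the can, at counter height when on the counter; z up, towards the knob.
- lid_knob (a point): middle of the lid's round knob: 20 mm across, 18 mm high (from 13 to 31 mm above the lid's origin); this point is 22 mm above the lid's origin. Grip it here, from above.
- cover_can: the other large can, empty, same shape and size as the loaded one, mouth-down on the counter: 50 mm high, closed end up, straight body 58 mm across, flange 66 mm across on the lowest 6 mm; grip the body above the flange. Loose, 0.2 to 0.3 kg. Origin: centre of the mouth in the plane of the rim (counter height at start, height of charged_rim when stacked); z up, to the closed end.
- small_can: a smaller can of the same kind, also mouth-down on the counter: 40 mm high, body 36 mm across, flange 42 mm across. Too small for this job (it would drop into the loaded can). Its place and that of the other mouth-down can are swapped at random. Origin: centre of the mouth, at counter height; z up.
Not all that is in view belongs to the job. Leave any pink look-alike of the lid alone.

How it is judged:
On the way, in this order (a step that is already met when the one before it is completed fails the run):
1. the lid lies flat on the counter, knob up, clear of the tile and let go (height (world z) of lid below 0.006 m and angle between lid's own z axis and vertical below 0.1 rad and horizontal distance between lid and tile above 0.085 m and contact force between the fingers and lid below 0.1 N), for 0.2 s.
2. the other large can stands mouth-down on the loaded can, rim on rim, and is let go (horizontal distance between cover_can and charged_rim below 0.007 m and distance between cover_can and charged_rim below 0.0075 m and angle between cover_can's own z axis and vertical below 0.06 rad and contact force between the fingers and cover_can below 0.1 N), for 0.2 s.
At the end, for the whole second after the job is handed in: Lid flat on the counter (0.1 rad), knob up, over 85 mm from the tile's centre. Other large can at rest mouth-down on the loaded can, rims centred within 7 mm, level within 0.06 rad. Loaded can upright, within 40 mm of the tile's centre. Small can upright, within 30 mm of its start (height (world z) of lid below 0.006 m and angle between each of lid, small_can's own z axis and vertical below 0.1 rad and horizontal distance between lid and tile above 0.085 m and horizontal distance between cover_can and charged_rim below 0.007 m and distance between cover_can and charged_rim below 0.0075 m and angle between each of cover_can, charged_can's own z axis and vertical below 0.06 rad and linear speed of cover_can below 0.01 m/s and horizontal distance between charged_can and tile below 0.04 m and height (world z) of charged_can above 0.009 m and distance of small_can from where it was at the start of the episode below 0.03 m); the robot touches nothing.
It fails at once if the loaded can is tipped by more than 0.35 rad (angle between charged_can's own z axis and vertical above 0.35 rad).
It fails at once if the two large cans are knocked or pressed together with more than 60 N (contact force between cover_can and charged_can above 60 N).
It also fails if it takes over 54 s, if anything falls off the work surface, if the arm or the gripper's body presses on something with over 40 N, if the wrist force passes 120 N, or if a joint passes its speed limit or range.

## Working session

There is one attempt and no reset: what is moved stays moved. The work goes in short steps, Python scripts to look and compute and a shell command to move; the robot and the scene stay as the last step left them, time stands still between calls to the robot, and variables do not carry over. Pictures are saved under pics/ and viewed, at most 10 in all, crops included, and the job is handed in when it is done.

```bash
mkdir -p pics; ls
cat > h.py <<'E'
import numpy as np, cv2
from scipy.spatial.transform import Rotation as R
from workcell import bot, vision, workorder
def pose(o=None):
    o=o or bot.get_obs(); T=np.eye(4); T[:3,:3]=R.from_quat(o['tool_rot']).as_matrix(); T[:3,3]=o['eef_pos']; return T
def cam(name):
    T=pose(); c=vision.camera(name)
    if name=='wrist': c['W']=T@c['tool_from_camera']
    else:
        M=np.eye(4); M[:3,:3]=cv2.Rodrigues(np.array(c['rvec'],float))[0]; M[:3,3]=np.ravel(c['tvec']); c['W']=np.linalg.inv(M)
    return c
def slopes(c,px):
    return cv2.undistortPoints(np.array([[px]],float),np.array(c['K'],float),np.array([c['k1'],0,0,0.]))[0,0]
def ray(c,px):
    s=slopes(c,px); d=c['W'][:3,:3]@np.array([s[0],s[1],1]); return c['W'][:3,3],d
def at_z(c,px,z):
    p,d=ray(c,px); return p+d*(z-p[2])/d[2]
def depth(c,px):
    u,v=np.round(px).astype(int); zz=c['z_map'][max(v-2,0):v+3,max(u-2,0):u+3]; zz=zz[zz>0]
    p,d=ray(c,px); return p+d*np.median(zz) if len(zz) else None
def tri(a,b):
    (p,d),(q,e)=a,b; d=d/np.linalg.norm(d); e=e/np.linalg.norm(e)
    A=np.stack([d,-e],1); t=np.linalg.lstsq(A,q-p,rcond=None)[0]; x,y=p+d*t[0],q+e*t[1]
    return (x+y)/2,np.linalg.norm(x-y)
E
cat > a.py <<'E'
from h import *
np.set_printoptions(precision=4,suppress=True)
cs={n:cam(n) for n in('scene','top')}
for n,c in cs.items(): cv2.imwrite(f'pics/{n}0.png',c['image']); print(n,c['W'][:3,3])
for q in('tile','lid','lid_knob','charged_can','charged_rim','cover_can','small_can'):
    r={n:vision.place_of(c,q) for n,c in cs.items()}
    for n in r:
        for k in r[n][:3]: print(q,n,round(k['score'],2),np.round(k['position'],1),'depthpt',depth(cs[n],k['position']))
    if all(r.values()): print('   tri',tri(*[ray(cs[n],r[n][0]['position']) for n in r]))
print(bot.get_obs())
E
python3 a.py
```

```text
pics
scene [-0.3005  0.7405  0.52  ]
top [0.345 0.255 1.376]
tile scene 0.72 [319.7 259.1] depthpt [0.5124 0.25   0.0136]
tile top 0.88 [330.  230.6] depthpt [0.5256 0.2258 0.0677]
   tri (array([ 0.5384,  0.2284, -0.0046]), np.float64(0.010176817379966325))
lid scene 0.78 [166.9 326. ] depthpt [0.4533 0.6211 0.0061]
lid scene 0.55 [321.  236.1] depthpt [0.5222 0.2397 0.0655]
lid top 0.65 [164.4 256.3] depthpt [0.4654 0.6044 0.0108]
lid top 0.64 [328.6 225.1] depthpt [0.5341 0.2296 0.0921]
   tri (array([ 0.4687,  0.6138, -0.0069]), np.float64(0.010105639010205409))
lid_knob scene 0.87 [322.6 223.6] depthpt [0.5308 0.2297 0.091 ]
lid_knob scene 0.72 [164.8 315.8] depthpt [0.4594 0.6203 0.0252]
lid_knob scene 0.15 [385.1 254.4] depthpt [0.4557 0.1037 0.0088]
lid_knob top 0.96 [160.7 252.8] depthpt [0.4715 0.6084 0.0304]
lid_knob top 0.74 [331.8 224.6] depthpt [0.5355 0.2227 0.091 ]
   tri (array([0.3785, 0.4566, 0.2364]), np.float64(0.2365220754394636))
charged_can scene 0.8 [324.8 253.4] depthpt [0.5083 0.2386 0.0269]
charged_rim scene 0.72 [320.2 236.3] depthpt [0.5238 0.2409 0.0647
[... 216 characters left out ...]
small_can scene 0.68 [387.9 256.6] depthpt [0.4497 0.0999 0.0045]
small_can top 0.73 [389.8 257.7] depthpt [0.4712 0.0906 0.0419]
   tri (array([ 0.4746,  0.082 , -0.0116]), np.float64(0.005184706315738331))
{'clock': 0.8, 'joint_pos': array([-1.256 ,  0.2406,  0.005 ,  1.3352, -0.    ,  1.5708]), 'joint_vel': array([ 0.0001, -0.0003, -0.0023, -0.0001, -0.0004,  0.0008]), 'tau': array([ -0.001 , -37.215 ,  25.2679,   0.0007,  -0.0003,  -0.    ]), 'eef_pos': array([ 0.1548, -0.4754,  0.2313]), 'tool_rot': array([ 0.9876,  0.1568, -0.    ,  0.    ]), 'ft_force': array([0.4261, 0.7055, 0.9481]), 'ft_torque': array([0.0128, 0.0534, 0.0178]), 'grasp_force': 0.0, 'grip_width': 0.08518484285785147}
```

View pics/scene0.png

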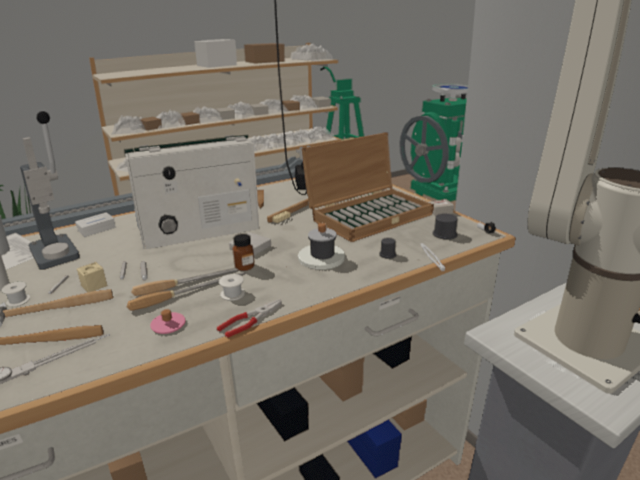

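View pics/top0.png

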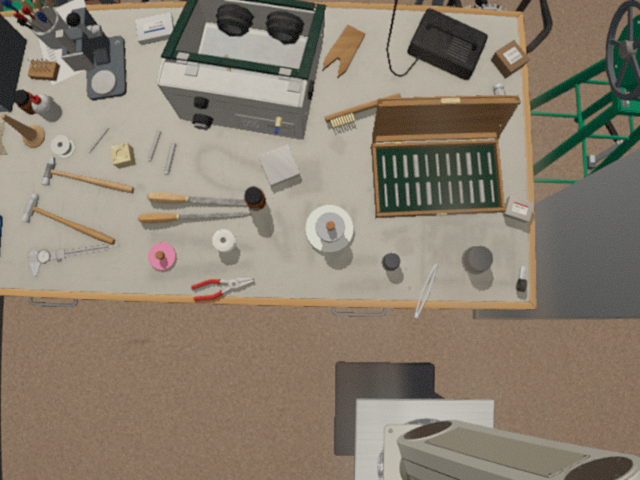

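Candidates for the lid: grey knobbed lid on the can on the tile (scene 322,232; top 331,226), and the pink lid (scene 168,322; top 162,256), which is a decoy. Cover: the large dark can at scene 446,226 / top 478,260. The small can is at scene 388,248 / top 391,262. Next I check the grey panel at the right, the counter edge and the camera mounting.

```bash
cat > b.py <<'E'
from h import *
np.set_printoptions(precision=3,suppress=True)
c=cam('scene'); 
for p in [(480,60),(500,150),(500,210),(540,100),(560,250)]: print('scene',p,depth(c,p))
t=cam('top')
for p in [(330,296),(330,303),(400,300),(480,310),(560,290),(620,200),(600,310),(530,150),(450,103),(400,212),(428,290),(255,198)]: print('top',p,depth(t,p))
w=cam('wrist'); print(w['tool_from_camera'],w['K'],w['k1'])
E
python3 b.py
```

```text
scene (480, 60) [ 0.621 -0.348  0.417]
scene (500, 150) [ 0.516 -0.349  0.183]
scene (500, 210) [ 0.486 -0.348  0.011]
scene (540, 100) [ 0.416 -0.35   0.336]
scene (560, 250) [ 0.34  -0.462 -0.089]
top (330, 296) [ 0.385  0.221 -0.   ]
top (330, 303) [0.369 0.221 0.001]
top (400, 300) [0.378 0.061 0.001]
top (480, 310) [ 0.365 -0.348 -0.801]
top (560, 290) [ 0.409 -0.352 -0.068]
top (620, 200) [ 0.576 -0.353  0.255]
top (600, 310) [ 0.357 -0.353  0.15 ]
top (530, 150) [ 0.744 -0.258 -0.   ]
top (450, 103) [ 0.777 -0.013  0.207]
top (400, 212) [0.576 0.067 0.037]
top (428, 290) [ 0.402 -0.003  0.004]
top (255, 198) [0.593 0.392 0.078]
[[ 0.    -0.956 -0.293  0.074]
 [ 1.     0.    -0.    -0.   ]
 [ 0.    -0.293  0.956 -0.142]
 [ 0.     0.     0.     1.   ]] [[354.651   0.    323.578]
 [  0.    354.651 238.092]
 [  0.      0.      1.   ]] -0.06425933583957652
```

```bash
python3 -m creep '[[[28,-44.5,0],[0,0,0]],[[28,-44.5,0],[0,0,0]],[[28,-44.5,0],[0,0,0]],[[28,-44.5,0],[0,0,0]],[[28,-44.5,0],[0,0,0]],[[48,-7,0],[0,0,0]],[[48,-7,0],[0,0,0]],[[48,-7,0],[0,0,0]],[[48,-7,0],[0,0,0]],[[48,-7,0],[0,0,0]],[[48,-7,0],[0,0,0.158]],[[0,0,0],[0,0,0.157]]]'
```

```text
clock: 2.45
eef_pos: [0.4826, -0.0898, 0.2306]
tool_rot: [1.0, -0.001, 0.0, -0.0]
ft_force: [-0.6, 0.2, -0.9]
grip_width: 0.0853
grasp_force: 0.0
```

```bash
cat >> h.py <<'E'
def cloud(c):
    v,u=np.mgrid[0:480:1,0:640:1]; px=np.stack([u.ravel(),v.ravel()],1).astype(float)[:,None]
    s=cv2.undistortPoints(px,np.array(c['K'],float),np.array([c['k1'],0,0,0.]))[:,0]
    z=c['z_map'].ravel(); P=np.c_[s,np.ones(len(s))]*z[:,None]; P=P@c['W'][:3,:3].T+c['W'][:3,3]; P[z<=0]=np.nan; return P
def disc(c,xy,zlo,zhi,rad=.06):
    P=cloud(c); m=(np.hypot(*(P[:,:2]-xy).T)<rad)&(P[:,2]>zlo)&(P[:,2]<zhi); Q=P[m]
    if len(Q)<10: return len(Q)
    (cx,cy),r=cv2.minEnclosingCircle(Q[:,:2].astype(np.float32)); return dict(n=len(Q),z=np.median(Q[:,2]).round(4),mean=Q[:,:2].mean(0).round(4),circ=np.round([cx,cy,r],4))
E
cat > c.py <<'E'
from h import *
np.set_printoptions(precision=4,suppress=True)
w=cam('wrist'); cv2.imwrite('pics/w1.png',w['image'])
t=cam('top')
for q in('cover_can','small_can'):
    for k in vision.place_of(w,q)[:2]: print(q,round(k['score'],2),k['position'],at_z(w,k['position'],0),depth(w,k['position']))
print('cover top disc wrist',disc(w,(.472,-.107),.042,.058),'| top',disc(t,(.472,-.107),.04,.06))
print('small top disc top',disc(t,(.472,.087),.032,.048),disc(w,(.472,.087),.032,.048))
print('lid disc top',disc(t,(.53,.227),.058,.074),'knob',disc(t,(.53,.227),.08,.1))
E
python3 c.py
```

```text
cover_can 0.96 [344.3, 213.5] [ 0.4702 -0.112   0.    ] [ 0.4817 -0.109   0.0497]
small_can 0.8 [160.0, 221.1] [0.4623 0.0903 0.    ] [0.4716 0.0724 0.0369]
small_can 0.52 [30.7, 158.5] [0.5331 0.2274 0.    ] [0.5351 0.2006 0.0315]
cover top disc wrist {'n': 2832, 'z': np.float64(0.0499), 'mean': array([ 0.4737, -0.1111]), 'circ': array([ 0.4723, -0.1114,  0.029 ])} | top {'n': 491, 'z': np.float64(0.0511), 'mean': array([ 0.471 , -0.1119]), 'circ': array([ 0.4735, -0.113 ,  0.03  ])}
small top disc top {'n': 198, 'z': np.float64(0.0406), 'mean': array([0.4653, 0.0858]), 'circ': array([0.4657, 0.0853, 0.0184])} {'n': 1017, 'z': np.float64(0.0397), 'mean': array([0.4656, 0.0853]), 'circ': array([0.4643, 0.0872, 0.0183])}
lid disc top {'n': 625, 'z': np.float64(0.0674), 'mean': array([0.5346, 0.2272]), 'circ': array([0.5353, 0.227 , 0.0332])} knob {'n': 68, 'z': np.float64(0.0908), 'mean': array([0.5347, 0.2266]), 'circ': array([0.5347, 0.2265, 0.0098])}
```

View pics/w1.png

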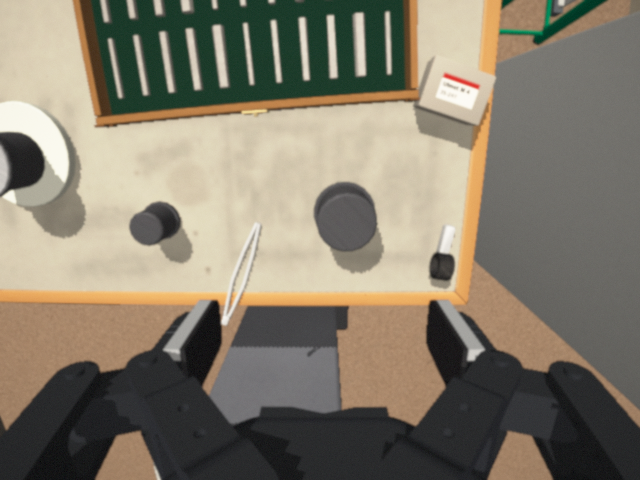

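The wrist view shows the large can at (345,215), r 29 mm and 50 mm high; the small can at (152,224), 40 mm high; tweezers at (243,265) lie between them. The cover choice is confirmed. I now go above the lid for the close check.

```bash
python3 -m creep '[[[8,-45,0],[0,0,0]],[[8,-45,0],[0,0,0]],[[8,-45,0],[0,0,0]],[[8,-45,0],[0,0,0]],[[8,-45,0],[0,0,0]],[[8,-45,0],[0,0,0]],[[5,-47,0],[0,0,0]],[[0,0,20],[0,0,0]],[[0,0,20],[0,0,0]],[[0,0,0],[0,0,0]]]' 50
cat > d.py <<'E'
from h import *
np.set_printoptions(precision=4,suppress=True)
w=cam('wrist'); cv2.imwrite('pics/w2.png',w['image'][80:400,120:520]); t=pose()[:3,3]
k=vision.place_of(w,'lid_knob')[0]; print(k,at_z(w,k['position'],.081),depth(w,k['position']))
print('lid',disc(w,(.535,.227),.06,.072),'knob',disc(w,(.535,.227),.082,.1,.03),'tile',disc(w,(.535,.227),.008,.018,.075))
print('tcp',t)
E
python3 d.py
```

```text
clock: 3.9
eef_pos: [0.5271, 0.1177, 0.1983]
tool_rot: [0.995, 0.084, -0.006, -0.046]
ft_force: [-0.5, -0.4, -1.2]
grip_width: 0.0498
grasp_force: 0.0
{'position': [197.1, 198.9], 'score': 0.56} [0.5312 0.2294 0.081 ] [0.5336 0.2256 0.0897]
lid {'n': 4213, 'z': np.float64(0.0659), 'mean': array([0.5358, 0.2263]), 'circ': array([0.5337, 0.2287, 0.0335])} knob {'n': 574, 'z': np.float64(0.0893), 'mean': array([0.5346, 0.2272]), 'circ': array([0.5337, 0.2284, 0.0102])} tile {'n': 5144, 'z': np.float64(0.0119), 'mean': array([0.5518, 0.2156]), 'circ': array([0.5377, 0.2295, 0.0553])}
tcp [0.5279 0.1177 0.1995]
```

View pics/w2.png

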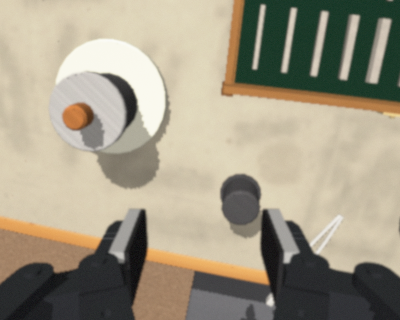

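```bash
python3 -m creep '[[[0,0,0],[0,0,0]],[[0,0,0],[0,0,0]]]'; python3 -c "
from h import *
o=bot.get_obs();print(o['joint_pos'].round(3),R.from_quat(o['tool_rot']).as_matrix().round(3),o['eef_pos'])"
```

```text
clock: 4.25
eef_pos: [0.5288, 0.1172, 0.2007]
tool_rot: [0.995, 0.084, -0.004, -0.046]
ft_force: [-0.3, -0.4, 0.4]
grip_width: 0.0499
grasp_force: 0.0
[0.167 0.337 0.053 1.287 0.091 3.141] [[ 0.986  0.166 -0.015]
 [ 0.167 -0.982  0.09 ]
 [ 0.    -0.091 -0.996]] [0.52882447 0.11719371 0.20065161]
```

Joint 6 hit its limit, since yaw must be at least j1 here. I turn to yaw 0.7.

```bash
cat > go.py <<'E'
import sys
from h import *
np.set_printoptions(precision=4,suppress=True)
yaw=float(sys.argv[1]); tgt=np.array(sys.argv[2].split(','),float)
T=pose(); c,s=np.cos(yaw),np.sin(yaw); D=np.array([[c,s,0],[s,-c,0],[0,0,-1]])
print('tcp',T[:3,3],'turn (tool)',R.from_matrix(T[:3,:3].T@D).as_rotvec(),'then shift mm in level tool axes',D.T@(tgt-T[:3,3])*1000)
E
python3 go.py 0.7 .535,.228,.17
```

```text
tcp [0.5288 0.1172 0.2007] turn (tool) [-0.0893 -0.0245 -0.5318] then shift mm in level tool axes [ 76.1067 -80.7709  30.6516]
```

```bash
python3 -m creep '[[[0,0,0],[-0.022,-0.006,-0.133]],[[0,0,0],[-0.022,-0.006,-0.133]],[[0,0,0],[-0.022,-0.006,-0.133]],[[0,0,0],[-0.023,-0.006,-0.133]],[[25,-27,0],[0,0,0]],[[25,-27,0],[0,0,0]],[[26,-27,0],[0,0,0]],[[0,0,0],[0,0,0]],[[0,0,0],[0,0,0]]]'
cat > d.py <<'E'
from h import *
np.set_printoptions(precision=4,suppress=True)
w=cam('wrist'); cv2.imwrite('pics/w2b.png',w['image']); t=pose()[:3,3]
for k in vision.place_of(w,'lid_knob')[:1]: print(k,at_z(w,k['position'],.081))
print('lid',disc(w,(.535,.228),.06,.072),'knob',disc(w,(.535,.228),.082,.1,.03),'tile',disc(w,(.535,.228),.008,.018,.075))
E
python3 d.py; python3 go.py 0.7 .535,.228,.062
```

```text
clock: 5.38
eef_pos: [0.5342, 0.2278, 0.1999]
tool_rot: [0.939, 0.343, -0.0, -0.0]
ft_force: [0.3, -0.0, -0.1]
grip_width: 0.0502
grasp_force: 0.0
{'position': [324.1, 229.8], 'score': 0.75} [0.5347 0.2284 0.081 ]
lid {'n': 4391, 'z': np.float64(0.066), 'mean': array([0.535 , 0.2301]), 'circ': array([0.5334, 0.2285, 0.0334])} knob {'n': 568, 'z': np.float64(0.0896), 'mean': array([0.5343, 0.2296]), 'circ': array([0.5332, 0.2289, 0.0102])} tile {'n': 5160, 'z': np.float64(0.0119), 'mean': array([0.5531, 0.2402]), 'circ': array([0.5345, 0.2322, 0.0588])}
tcp [0.5343 0.2272 0.2   ] turn (tool) [-0.0007  0.0008 -0.0008] then shift mm in level tool axes [  1.1197  -0.1664 137.981 ]
```

```bash
python3 -m creep '[[[0.5,-0.8,25],[0,0,0]],[[0,0,30],[0,0,0]],[[0,0,30],[0,0,0]],[[0,0,25],[0,0,0]],[[0,0,12],[0,0,0]],[[0,0,8],[0,0,0]],[[0,0,0],[0,0,0]]]'; python3 -m creep '[[[0,0,0],[0,0,0]],[[0,0,0],[0,0,0]],[[0,0,0],[0,0,0]],[[0,0,0],[0,0,0]],[[0,0,0],[0,0,0]]]' 10
```

```text
clock: 6.35
eef_pos: [0.5341, 0.2288, 0.07]
tool_rot: [0.939, 0.343, -0.0, -0.0]
ft_force: [0.4, 0.4, 0.2]
grip_width: 0.0501
grasp_force: 0.0
clock: 6.98
eef_pos: [0.5348, 0.2294, 0.071]
tool_rot: [0.939, 0.343, 0.001, -0.0]
ft_force: [-0.3, -0.0, 6.1]
grip_width: 0.0176
grasp_force: 58.8
```

```bash
python3 -m creep '[[[0,0,-4],[0,0,0]],[[0,0,-8],[0,0,0]],[[0,0,-20],[0,0,0]],[[0,0,-20],[0,0,0]],[[0,0,0],[0,0,0]],[[0,0,0],[0,0,0]]]'
python3 - <<'E'
from h import *
w=cam('wrist'); cv2.imwrite('pics/w3.png',w['image'])
P=cloud(w)
print('lid disc now',disc(w,(.534,.2285),.108,.122,.07))
E
```

```text
clock: 7.72
eef_pos: [0.5336, 0.2289, 0.1211]
tool_rot: [0.939, 0.343, -0.001, -0.0]
ft_force: [-0.1, -0.3, -0.8]
grip_width: 0.0178
grasp_force: 58.7
lid disc now {'n': 8004, 'z': np.float64(0.1159), 'mean': array([0.5413, 0.236 ]), 'circ': array([0.5323, 0.2285, 0.0332])}
```

View pics/w3.png

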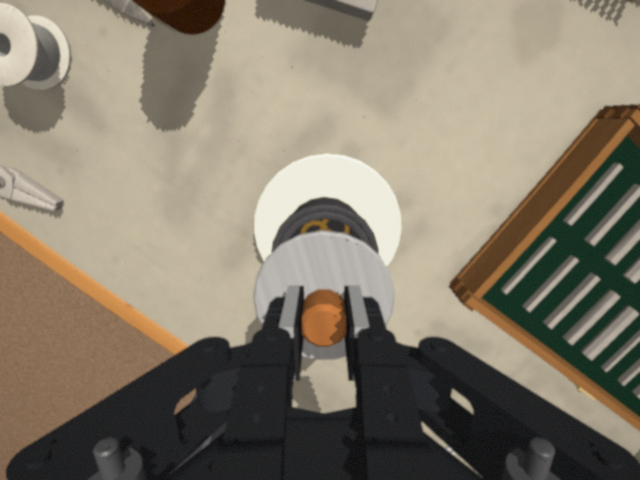

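The lid is held level by the knob (disc at 325,295), and the loaded can with its rings sits on the tile behind it (325,225). I carry the lid towards -x and down.

```bash
python3 -m creep '[[[-21,-17.5,0],[0,0,0]],[[-21,-17.5,0],[0,0,0]],[[-21,-17.5,0],[0,0,0]],[[-21,-17.5,0],[0,0,0]],[[0,0,25],[0,0,0]],[[0,0,30],[0,0,0]],[[0,0,25],[0,0,0]],[[0,0,15],[0,0,0]],[[0,0,8],[0,0,0]],[[0,0,3],[0,0,0]],[[0,0,2],[0,0,0]],[[0,0,0],[0,0,0]]]'
```

```text
clock: 9.28
eef_pos: [0.425, 0.2286, 0.0144]
tool_rot: [0.939, 0.343, 0.0, -0.0]
ft_force: [-0.0, 0.1, -0.6]
grip_width: 0.0176
grasp_force: 58.7
```

```bash
python3 -m creep '[[[0,0,1.5],[0,0,0]],[[0,0,1],[0,0,0]],[[0,0,0.7],[0,0,0]],[[0,0,0],[0,0,0]]]'
```

```text
clock: 9.78
eef_pos: [0.4248, 0.2286, 0.012]
tool_rot: [0.939, 0.343, 0.0, -0.0]
ft_force: [-1.8, -1.4, 8.4]
grip_width: 0.0175
grasp_force: 59.7
```

```bash
python3 -m creep '[[[0,0,0],[0,0,0]],[[0,0,0],[0,0,0]],[[0,0,0],[0,0,0]],[[0,0,-15],[0,0,0]],[[0,0,-30],[0,0,0]],[[0,0,-45],[0,0,0]],[[0,0,-45],[0,0,0]],[[20,17,-45],[0,0,0]],[[20,17,0],[0,0,0]],[[0,0,0],[0,0,0]],[[0,0,0],[0,0,0]]]' 45
python3 - <<'E'
from h import *
w=cam('wrist'); cv2.imwrite('pics/w4.png',w['image'])
print('lid disc',disc(w,(.425,.2285),.003,.011,.04),'knob',disc(w,(.425,.2285),.022,.04,.03))
P=cloud(w)
m=(np.hypot(P[:,0]-.425,P[:,1]-.2285)<.03)&(P[:,2]<.011)&(P[:,2]>.003);Q=P[m];print('lid slope',np.linalg.lstsq(np.c_[Q[:,:2],np.ones(len(Q))],Q[:,2],rcond=None)[0].round(3))
print('rim',disc(w,(.534,.2285),.058,.068,.05))
k=vision.place_of(w,'charged_rim')[:1]; print(k,[at_z(w,i['position'],.062) for i in k])
E
```

```text
clock: 11.15
eef_pos: [0.476, 0.2278, 0.1903]
tool_rot: [0.939, 0.343, -0.002, -0.0]
ft_force: [0.6, 0.0, -0.7]
grip_width: 0.0451
grasp_force: 0.0
lid disc {'n': 2923, 'z': np.float64(0.007), 'mean': array([0.4254, 0.2292]), 'circ': array([0.4233, 0.2279, 0.0334])} knob {'n': 391, 'z': np.float64(0.0306), 'mean': array([0.425 , 0.2288]), 'circ': array([0.4238, 0.2284, 0.0101])}
lid slope [ 0.003 -0.001  0.006]
rim {'n': 2816, 'z': np.float64(0.0617), 'mean': array([0.5341, 0.2297]), 'circ': array([0.5337, 0.2289, 0.0332])}
[{'position': [371.9, 169.7], 'score': 0.89}] [array([0.5337342 , 0.22946535, 0.062     ])]
```

View pics/w4.png

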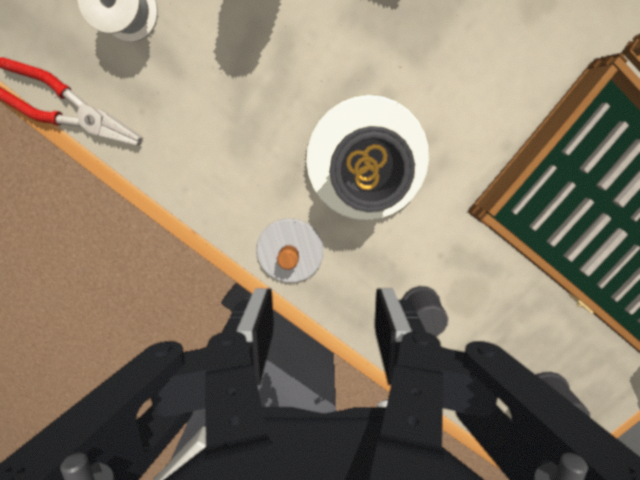

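The lid lies flat with its knob up at (290,250), clear of the tile. The loaded can is upright with its rings at (372,168). Now to the cover can.

```bash
python3 -m creep '[[[-37,43,0],[0,0,0]],[[-37,43,0],[0,0,0]],[[-37,43,0],[0,0,0]],[[-37,43,0],[0,0,0]],[[-37,43,0],[0,0,0]],[[-37,43,0],[0,0,0]],[[0,0,0],[0,0,0]],[[0,0,0],[0,0,0]]]' 85
python3 - <<'E'
from h import *
w=cam('wrist')
print('cover',disc(w,(.473,-.112),.042,.058,.05))
k=vision.place_of(w,'cover_can')[:1]; print(k,[at_z(w,i['position'],0) for i in k])
E
python3 go.py .7 .473,-.112,.012
```

```text
clock: 12.25
eef_pos: [0.473, -0.1117, 0.1903]
tool_rot: [0.939, 0.343, -0.001, -0.001]
ft_force: [-0.4, 0.6, 0.1]
grip_width: 0.0849
grasp_force: 0.0
cover {'n': 3667, 'z': np.float64(0.0499), 'mean': array([ 0.4735, -0.1105]), 'circ': array([ 0.4723, -0.1116,  0.0291])}
[{'position': [323.8, 210.1], 'score': 0.74}] [array([ 0.47283319, -0.11101266,  0.        ])]
tcp [ 0.4735 -0.1108  0.1904] turn (tool) [-0.0016  0.0008  0.0023] then shift mm in level tool axes [ -1.1622   0.6407 178.441 ]
```

```bash
python3 -m creep '[[[-0.5,0.5,30],[0,0,0]],[[0,0,40],[0,0,0]],[[0,0,40],[0,0,0]],[[0,0,35],[0,0,0]],[[0,0,20],[0,0,0]],[[0,0,11],[0,0,0]],[[0,0,0],[0,0,0]],[[0,0,0],[0,0,0]]]'; python3 -m creep '[[[0,0,0],[0,0,0]],[[0,0,0],[0,0,0]],[[0,0,0],[0,0,0]],[[0,0,0],[0,0,0]],[[0,0,0],[0,0,0]]]' 50
```

```text
clock: 13.35
eef_pos: [0.4745, -0.1126, 0.0155]
tool_rot: [0.939, 0.343, 0.0, 0.0]
ft_force: [1.1, 0.2, 0.1]
grip_width: 0.0849
grasp_force: 0.0
clock: 13.98
eef_pos: [0.4745, -0.1129, 0.016]
tool_rot: [0.939, 0.343, 0.001, 0.0]
ft_force: [-0.7, 1.6, 5.6]
grip_width: 0.0635
grasp_force: 66.6
```

```bash
python3 -m creep '[[[0,0,0],[0,0,0]],[[0,0,0],[0,0,0]]]'
python3 - <<'E'
from h import *
w=cam('wrist'); cv2.imwrite('pics/w5.png',w['image']); print(disc(w,(.473,-.112),.042,.058,.05))
E
```

```text
clock: 14.22
eef_pos: [0.4745, -0.1129, 0.016]
tool_rot: [0.939, 0.343, 0.001, 0.0]
ft_force: [-1.3, 0.3, 5.9]
grip_width: 0.0639
grasp_force: 66.6
{'n': 20219, 'z': np.float64(0.0498), 'mean': array([ 0.4769, -0.1103]), 'circ': array([ 0.4788, -0.1087,  0.0455])}
```

View pics/w5.png

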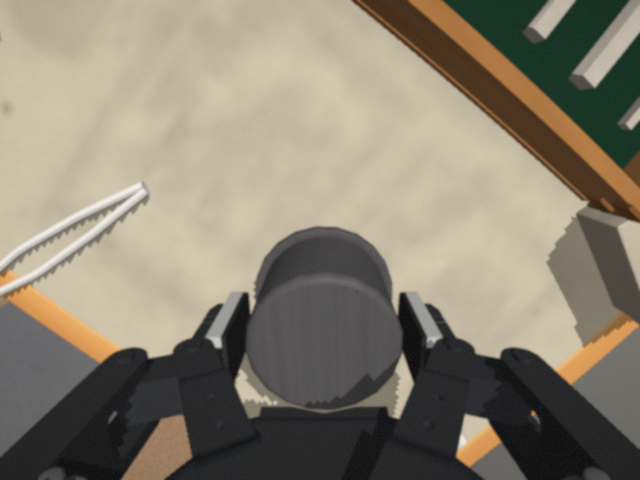

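The pads stand off the body: 63.9 mm means they grip the flange. I'll reopen, go higher and regrip.

```bash
python3 -m creep '[[[0,0,0],[0,0,0]],[[0,0,0],[0,0,0]],[[0,0,0],[0,0,0]],[[0,0,-6],[0,0,0]],[[0,0,-6],[0,0,0]],[[0,0,0],[0,0,0]]]' 85;  python3 -m creep '[[[0,0,0],[0,0,0]],[[0,0,0],[0,0,0]],[[0,0,0],[0,0,0]],[[0,0,0],[0,0,0]],[[0,0,0],[0,0,0]],[[0,0,0],[0,0,0]]]' 45
```

```text
clock: 15.02
eef_pos: [0.4742, -0.113, 0.0274]
tool_rot: [0.939, 0.343, 0.0, 0.0]
ft_force: [0.1, 0.4, -0.4]
grip_width: 0.085
grasp_force: 0.0
clock: 15.78
eef_pos: [0.4738, -0.113, 0.0272]
tool_rot: [0.939, 0.343, -0.0, 0.0]
ft_force: [-1.2, 0.4, 5.4]
grip_width: 0.0634
grasp_force: 66.0
```

```bash
python3 -m creep '[[[0,0,-3],[0,0,0]],[[0,0,-7],[0,0,0]],[[0,0,-15],[0,0,0]],[[0,0,-25],[0,0,0]],[[0,0,0],[0,0,0]],[[0,0,0],[0,0,0]]]'
python3 - <<'E'
from h import *
w=cam('wrist'); cv2.imwrite('pics/w6.png',w['image']); print(disc(w,(.473,-.112),.085,.115,.035))
P=cloud(w); T=np.linalg.inv(pose()); L=P@T[:3,:3].T+T[:3,3]
m=(np.hypot(L[:,0],L[:,1])<.026)&(P[:,2]>.06)&(P[:,2]<.13); Q=P[m]; z=np.median(Q[:,2]); Q=Q[abs(Q[:,2]-z)<.005]
print('top z',z,len(Q),'slope',np.linalg.lstsq(np.c_[Q[:,:2]-Q[:,:2].mean(0),np.ones(len(Q))],Q[:,2],rcond=None)[0])
E
```

```text
clock: 16.52
eef_pos: [0.4734, -0.1128, 0.0764]
tool_rot: [0.939, 0.343, -0.0, -0.0]
ft_force: [1.4, 0.2, -2.4]
grip_width: 0.063
grasp_force: 66.3
{'n': 18264, 'z': np.float64(0.0989), 'mean': array([ 0.4761, -0.1098]), 'circ': array([ 0.4734, -0.1116,  0.0349])}
top z 0.09903297624446053 12314 slope [-0.00107986  0.00174868  0.09904038]
```

View pics/w6.png

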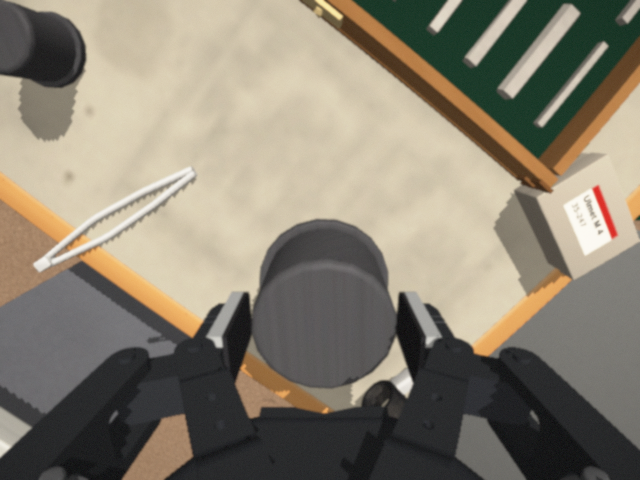

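```bash
cat > e.py <<'E'
from h import *
w=cam('wrist'); T=pose()
P=cloud(w); I=np.linalg.inv(T); L=P@I[:3,:3].T+I[:3,3]
zt=T[2,3]+.0226
for tol in(.0015,.003):
    m=(abs(P[:,2]-zt)<tol)&(abs(L[:,1])<.0292)&(abs(L[:,0])<.034); Q=L[m]
    for b in (0,.01,-.01,.018,-.018):
        q=Q[abs(Q[:,1]-b)<.002]; print(tol,b,'x mid',round(q[:,0].min()*500+q[:,0].max()*500,1),'halfspan',round(np.ptp(q[:,0])*500,1))
    print(cv2.minEnclosingCircle(Q[:,:2].astype(np.float32)))
E
python3 e.py; python3 go.py .7 .534,.229,.14
```

```text
0.0015 0 x mid 0.9 halfspan 28.2
0.0015 0.01 x mid 0.8 halfspan 26.8
0.0015 -0.01 x mid 0.7 halfspan 27.4
0.0015 0.018 x mid 1.0 halfspan 22.6
0.0015 -0.018 x mid 0.9 halfspan 23.0
((0.0006417259573936462, -0.0002778895141091198), 0.028716960921883583)
0.003 0 x mid 0.9 halfspan 28.2
0.003 0.01 x mid 0.8 halfspan 26.8
0.003 -0.01 x mid 0.7 halfspan 27.4
0.003 0.018 x mid 1.0 halfspan 22.6
0.003 -0.018 x mid 0.9 halfspan 23.1
((0.0002968636399600655, -0.0002793582098092884), 0.029145583510398865)
tcp [ 0.4728 -0.1126  0.0757] turn (tool) [-0.0023  0.0017  0.0004] then shift mm in level tool axes [ 266.928  -221.8553  -64.2526]
```

```bash
python3 -m creep '[[[0,0,-30],[0,0,0]],[[0,0,-34],[0,0,0]],[[33,-28,0],[0,0,0]],[[33,-28,0],[0,0,0]],[[33,-28,0],[0,0,0]],[[33,-28,0],[0,0,0]],[[33,-28,0],[0,0,0]],[[33,-28,0],[0,0,0]],[[33,-27,0],[0,0,0]],[[33,-27,0],[0,0,0]],[[0,0,0],[0,0,0]],[[0,0,0],[0,0,0]]]'; python3 go.py .7 .5334,.2285,.097
```

```text
clock: 18.12
eef_pos: [0.5315, 0.2266, 0.1393]
tool_rot: [0.939, 0.343, -0.002, 0.0]
ft_force: [-0.1, -0.9, -2.5]
grip_width: 0.063
grasp_force: 66.9
tcp [0.5315 0.2266 0.1393] turn (tool) [-0.0013  0.0035  0.0008] then shift mm in level tool axes [ 2.6517 -0.2613 42.3259]
```

```bash
python3 -m creep '[[[2.6,-0.3,12],[0,0,0]],[[0,0,16],[0,0,0]],[[0,0,12],[0,0,0]],[[0,0,3],[0,0,0]],[[0,0,0],[0,0,0]],[[0,0,0],[0,0,0]]]'
python3 - <<'E'
from h import *
for n in('scene','wrist'):
    w=cam(n); im=w['image']
    cv2.imwrite(f'pics/p_{n}.png',im if n=='wrist' else cv2.resize(im[170:290,240:400],None,fx=5,fy=5,interpolation=2))
E
python3 e.py | tail -1;python3 go.py .7 .5334,.2285,.0895
```

```text
clock: 18.88
eef_pos: [0.5347, 0.2291, 0.0982]
tool_rot: [0.939, 0.343, 0.0, -0.0]
ft_force: [0.4, -0.0, -2.1]
grip_width: 0.0632
grasp_force: 66.9
((0.00057984673185274, -0.00024934657267294824), 0.02909986674785614)
tcp [0.5346 0.2291 0.0982] turn (tool) [-0.0005 -0.0004  0.0004] then shift mm in level tool axes [-1.3019 -0.2622  8.6752]
```

View pics/p_scene.png

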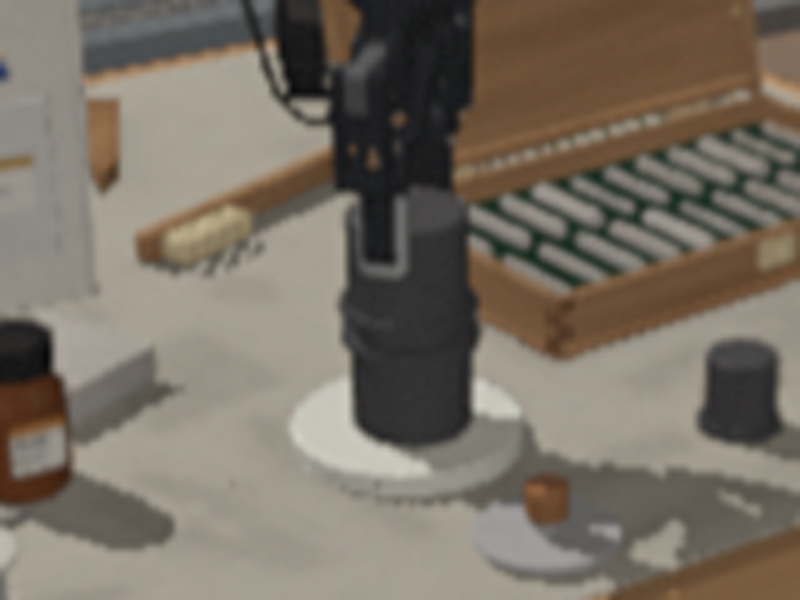

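The crop shows the cover can (410,260) held level, a few mm above the loaded can's rim (410,325) and in line with it. I lower it slowly.

```bash
python3 -m creep '[[[-1,-0.2,2.5],[0,0,0]],[[0,0,2],[0,0,0]],[[0,0,1.5],[0,0,0]],[[0,0,1],[0,0,0]],[[0,0,0.6],[0,0,0]],[[0,0,0],[0,0,0]],[[0,0,0],[0,0,0]]]'
```

```text
clock: 19.9
eef_pos: [0.5333, 0.2285, 0.09]
tool_rot: [0.939, 0.343, -0.0, -0.0]
ft_force: [1.2, -0.3, -2.0]
grip_width: 0.063
grasp_force: 66.9
```

```bash
python3 -m creep '[[[0,0,0.4],[0,0,0]],[[0,0,0.4],[0,0,0]],[[0,0,0],[0,0,0]],[[0,0,0],[0,0,0]]]'
```

```text
clock: 20.4
eef_pos: [0.5334, 0.2285, 0.0893]
tool_rot: [0.939, 0.343, -0.0, -0.0]
ft_force: [-0.8, -0.0, -1.4]
grip_width: 0.0631
grasp_force: 67.0
```

```bash
python3 -m creep '[[[0,0,0.4],[0,0,0]],[[0,0,0.3],[0,0,0]],[[0,0,0],[0,0,0]]]'
```

```text
clock: 20.78
eef_pos: [0.5334, 0.2285, 0.0893]
tool_rot: [0.939, 0.343, -0.0, -0.0]
ft_force: [-2.6, -0.8, 4.6]
grip_width: 0.063
grasp_force: 67.7
```

In contact, about 7 N. Release, then rise.

```bash
python3 -m creep '[[[0,0,0],[0,0,0]],[[0,0,0],[0,0,0]],[[0,0,0],[0,0,0]],[[0,0,0],[0,0,0]]]' 85
python3 - <<'E'
from h import *
w=cam('wrist'); print(disc(w,(.534,.229),.104,.12,.033))
E
python3 -m creep '[[[0,0,-8],[0,0,0]],[[0,0,-20],[0,0,0]],[[0,0,-35],[0,0,0]],[[0,0,-35],[0,0,0]],[[-25,-10,-20],[0,0,0]],[[-25,-10,0],[0,0,0]],[[0,0,0],[0,0,0]],[[0,0,0],[0,0,0]]]'
python3 - <<'E'
from h import *
w=cam('wrist'); t=cam('top'); s=cam('scene')
cv2.imwrite('pics/fin.png',cv2.resize(s['image'][170:290,240:400],None,fx=5,fy=5,interpolation=2))
P=cloud(w); m=(np.hypot(P[:,0]-.534,P[:,1]-.229)<.027)&(abs(P[:,2]-.112)<.008); Q=P[m]
print('slope',np.linalg.lstsq(np.c_[Q[:,:2]-Q[:,:2].mean(0),np.ones(len(Q))],Q[:,2],rcond=None)[0])
print('cover top',disc(w,(.534,.229),.106,.12,.045),'flanges',disc(w,(.534,.229),.064,.0695,.045),'lid',disc(w,(.425,.2285),.003,.011,.04))
print('small',disc(t,(.465,.086),.032,.048))
E
```

```text
clock: 21.28
eef_pos: [0.5333, 0.2284, 0.0883]
tool_rot: [0.939, 0.343, -0.001, -0.0]
ft_force: [1.1, 0.3, 0.2]
grip_width: 0.0852
grasp_force: 0.0
{'n': 15423, 'z': np.float64(0.1117), 'mean': array([0.536 , 0.2312]), 'circ': array([0.5334, 0.229 , 0.0292])}
clock: 22.32
eef_pos: [0.483, 0.2118, 0.207]
tool_rot: [0.939, 0.343, 0.0, -0.0]
ft_force: [1.2, -0.2, -0.0]
grip_width: 0.0852
grasp_force: 0.0
slope [-0.00351726 -0.00213659  0.11188656]
cover top {'n': 5850, 'z': np.float64(0.1118), 'mean': array([0.5338, 0.2297]), 'circ': array([0.5331, 0.229 , 0.0292])} flanges {'n': 446, 'z': np.float64(0.0677), 'mean': array([0.5384, 0.2532]), 'circ': array([0.5347, 0.2337, 0.0324])} lid {'n': 2733, 'z': np.float64(0.007), 'mean': array([0.4253, 0.2291]), 'circ': array([0.4232, 0.2284, 0.0333])}
small 0
```

View pics/fin.png

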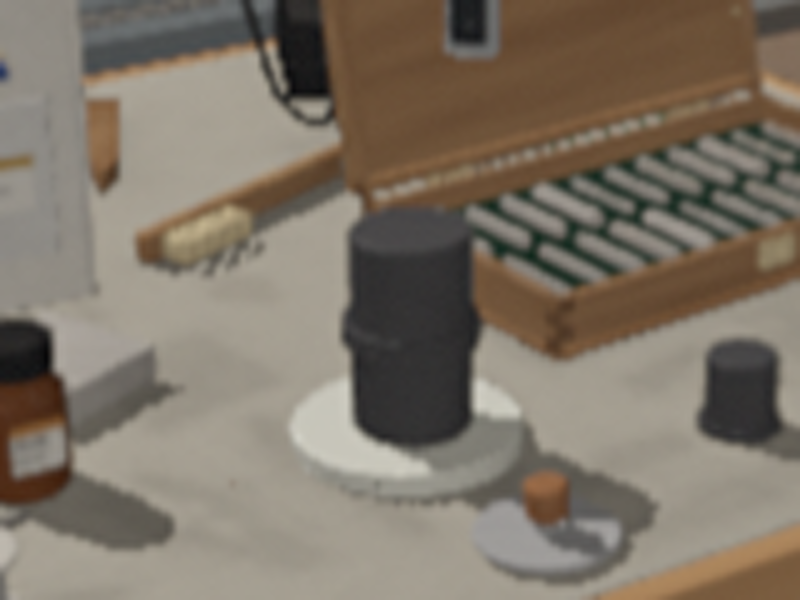

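The picture shows the cover standing rim on rim on the loaded can (410,325). The lid is flat at (547,535) and the small can has not moved (740,390). Cover top is at z 0.112, level to 0.004, and 0.6 mm off the rim centre.

```bash
python3 -c "
from workcell import workorder
print(workorder.job_done())"
```

```text
the job is handed in; nothing more can be done
None
```

The job is handed in at about 22 s of the 54 s allowed: the lid lies flat on the counter about 110 mm from the tile's centre, and the other large can stands level on the loaded one, centred to about 1 mm; the small can looks unmoved in the last picture, though it was hidden from the top camera for a measured check.

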